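# Re-tension the tumbler's drive belt unit to its set mark

### The arm

A 6-joint arm with a two-finger parallel gripper is mounted at the origin on the work surface. World frame = base frame: x ahead of the robot, y to its left, z up, the work surface at z = 0. Lengths are in m, angles in degrees, forces in N, time in s.
With the tool pointing down it reaches from about 0.375 to 0.975 m from the base axis. Payload 3.8 kg.
Tool frame: the origin (TCP) lies midway between the tips of the shut fingers; the grasp point (between the pads) lies 19 mm behind it; z points along the fingers, y is the direction in which the jaws open and shut (so a half turn about z gives the same grasp; the last joint's range is limited). The gripper opens to 85 mm and grips with 20 to 120 N. Pads are 22 mm wide; open, the fingers measure 114 mm over their backs; the gripper's body (76 mm by 85 mm) begins 54 mm behind the grasp point. The pads swing forward as they close: fully open they stand 13 mm farther back than shut.
Start: joints at [65.953, 15.12, 91.902, -0, 72.978, -2.114], TCP at [0.252, 0.626, 0.231] pointing down, gripper open.
Joint ranges: [-150.88, 150.88], [-54.13, 125.18], [17.81, 147.31], [-75.09, 255.09], [0, 152.58], [-146.25, 146.25]. Speed limits (degrees/s): [147.25, 147.25, 180, 180, 180, 180].

### API

Orientations are given as [roll, pitch, yaw] about the fixed x, y, z axes, in that order (R = Rz(yaw) Ry(pitch) Rx(roll)).
In Python, from bench import state, optics, arm, models gives the robot as it stands.
- The arm moves only by the tool apply_moves, never from a script. Its argument "moves" is a list of rows, each a list of 7 numbers: the shift along the tool's x, y, z in units of 150 mm (1.0 is 150 mm), then the turn, a rotation vector about the tool's x, y, z in units of pi/2 rad (1.0 is pi/2 rad), then the gripper's target within -1 to 1 (fully open at 1, half-way at 0, shut at -1). In form: [[dx, dy, dz, ax, ay, az, grip], ...]. A call has 1 to 20 rows; each row is the pose to reach, as a shift and turn from the pose measured when the call began, along the tool's axes at that moment; what a row does not reach only later rows make up. A row lasts 1/12 s, in which the tool goes at most 41.7 mm and 7.16 degrees, less where a joint would pass 70% of its speed; a pose out of reach is approached as far as the arm can. A call with a number of a shift or a turn outside -1 to 1 is refused whole. A call with a gripper value outside its range is refused whole. The fingers move at their own pace and stop on an object; "newtons" is the grip in N (left out, the last holds). Time passes only in rows, so rows that repeat a pose let the fingers close. It gives the time, the measured TCP pose, the force and the opening at its end, in the units of the state.
- state(): the state, without advancing time (a new reading comes with each control period).
- optics.get_image(name): name is "scene" or "top" or "wrist"; returns the picture (480x640x3 uint8, red, green, blue); there is no depth.
- optics.calibration(name): a dict with "K" (3x3 intrinsics, pixels), "view" (4x4, takes a point from world to camera coordinates); the wrist camera has in their place "hand_eye" (4x4, takes a point from camera to tool coordinates, whose origin is the TCP and whose axes are the flange's). Camera axes: x right, y down, z forward; pixel columns grow to the right and rows downward; lengths in m; the calibration is good to about 2 mm. A picture is of the moment at which its call begins: read the wrist's pose just before it. calibration takes no time and is no camera call.
- arm.sign_off(): hands the job in, once; it reports no verdict.
Trained networks look in the newest picture that a camera, given by its name, has taken for a name from the list of things; names that differ only in an ending like _2 or _b are one class to them, and where a whole thing is asked for, a point or a joint stands for the part that bears it (a point fixed in the world has none). Each returns a list of dicts, best first, with "conf" (0 to 1); they miss things now and then, are a little off and sometimes report something else, mostly with a low value. They report only what shows in the picture. A call takes as long as a camera call. They do not tell look-alikes from the thing itself.
- models.silhouettes(camera, query): "region" (480x640 bool, what is visible of it) and "point" ([column, row] in pixels, amid what is visible of it).
The state is a dict: "time_s": time; "qpos": joint angles; "joint_velocities": joint speeds; "joint_torque": joint torques, N m; "ee_pos": TCP position; "orientation": TCP orientation; "wrist_force": force on the tool from outside, world axes, zero at the start; "ft_torque": the same for the moment, N m; "opening": finger opening in m.
Only numpy, scipy, OpenCV 4.12 (cv2) and the standard library are available. Lean on these libraries where they do the work, as an engineer would, in place of code of your own. Each camera call takes 0.05 s, during which the arm holds its last target.

### The job

Swing the orange-knobbed lock lever fully over to free the tensioner, then turn the black handwheel clockwise (seen from above) until the white pointer of the sprung arm lines up with the yellow set mark, never letting it reach the red zone. Then swing the lever fully back to lock the setting. Do not turn the wheel unless the lever is fully over in the free position, do not push the pointer arm itself, and leave the crucible, oil bottle and ingot where they stand.

Things in the scene. Friction and masses are not known exactly. Their poses are not given: they have to be found in the camera images.
- casing: Fixed grey belt-drive casing, 320 x 360 mm, flat top 70 mm above the bench, with a green motor on its +y side. It stands anywhere, turned about the vertical. Origin on the bench; in its frame the box spans x -100..220 mm, y -170..190 mm (x away from the robot at yaw 0, z up). All offsets below called 'casing' are in this frame.
- wheel_axis (a point): Point on the handwheel's vertical axis at the height of rim and spokes: casing (0, 90, 125) mm. Black rim of 85 mm mean radius, 16 mm bar; hub 36 mm across, top 15 mm above this point; three round spokes 14 mm thick, 120 degrees apart, open gaps between, in which a finger can push a spoke round. Clear below: 47 mm to the casing top, 28 mm over a base flange 52 mm across.
- red_spoke (a point): Point on the centre line of the wheel's red spoke, 50 mm from the wheel's axis, at spoke height (125 mm above the bench). The other two spokes are bare steel.
- tension_wheel (a joint): Angle of the handwheel, rad, growing clockwise seen from above (0 to 12). Stiff, about 0.25 to 0.4 N m (5 to 8 N on a spoke at 50 mm); it stays where it is left. Every radian clockwise swings the sprung arm 0.1 rad, which is 14 mm at the pointer tip. At 0 the red spoke points to casing +x. It starts anywhere from 0 to 2.
- pointer_tip (a point): White end of the sprung tension arm (blue arm, brass coil spring round its pivot), upper edge of the tip, 140 mm from the arm's pivot and 94 mm above the bench. The pivot is at casing (110, 120) mm; the arm points roughly to casing -y and its tip swings towards casing +x as the wheel is turned clockwise.
- tension_arm: The sprung arm itself: blue bar 18 mm wide, 140 mm long with its white tip, at 82 to 94 mm above the bench; origin on its pivot, 70 mm above the bench. Moved only by the wheel; do not touch it.
- set_mark: Fixed mark plate, turned about the arm's pivot: origin on the pivot, 70 mm above the bench. Its yellow line (6 mm wide, 18 mm high) runs along this body's -y axis from 144 to 187 mm, just beyond the pointer's tip. The pointer tip's x in this frame is how far it has gone past the yellow line (negative: still short of it). The part of the plate before the line is black; the red zone begins 15 mm past the line.
- mark_line (a point): Inner end of the yellow line, on its top, 146 mm from the arm's pivot and 88 mm above the bench.
- lever_pivot (a point): Point on the vertical axis of the lock lever at the height of its bar: casing (-40, -130, 115) mm. Round steel bar 14 mm thick, 90 mm long.
- lever_knob (a point): Centre of the orange ball, 32 mm in diameter, at the end of the lock lever, 90 mm from its pivot and 115 mm above the bench. Free to push from either side.
- lock_lever (a joint): Angle of the lock lever, rad: 0 locked, against its stop (lever points to casing -y); 1.45 free, against its other stop (lever points nearly to casing +x). It grows counter-clockwise seen from above. Friction about 0.2 N m (some 2.5 N at the ball); it stays where it is left.
- crucible: Loose dark crucible, 80 mm across, 95 mm tall; origin at the centre of its base. Leave it.
- oil_bottle: Loose yellow oil bottle, 60 mm across, 150 mm tall; origin at the centre of its base. Leave it.
- ingot: Loose brass ingot, 130 x 50 x 30 mm; origin at the centre of its underside. Leave it.
Mind the look-alikes: they are no part of the job. Several things have the shape of the oil_bottle; the one meant has the colours described above.

How it is judged:
By the outcome, as a careful person would: the job done as asked, in the order asked, and still so for the second after the job is handed in, with the robot touching nothing.
It also fails if it takes over 64 s, if anything falls off the work surface, if the arm or the gripper's body presses on something with over 40 N, if the wrist force passes 120 N, or if a joint passes its speed limit or range.

## Working session

There is one attempt and no reset: what is moved stays moved. The work goes in short steps, Python scripts to look and compute and a tool call to move; the robot and the scene stay as the last step left them, time stands still between calls to the robot, and variables do not carry over. Pictures are saved under pics/ and viewed, and the job is handed in when it is done.

Besides the shell and the picture viewer there is one more tool, called after "Request:" as name(argument=value, ...) on one line, values as JSON. apply_moves: Moves the arm, as the interface text tells. Its arguments: {"type":"object","properties":{"moves":{"type":"array","items":{"type":"array","items":{"type":"number"}}},"newtons":{"type":"number"}},"required":["moves"]}

```bash
ls; mkdir -p pics; python3 - <<'E'
from bench import state, optics, arm, models
import cv2
print(state())
for n in ["scene","top","wrist"]:
    im=optics.get_image(n); cv2.imwrite(f"pics/a_{n}.png",im[:,:,::-1])
    c=optics.calibration(n); print(n,{k:v for k,v in c.items()})
E
```

```text
pics
{'time_s': 0.0, 'qpos': array([ 6.59508413e+01,  1.51714672e+01,  9.19805370e+01, -1.73058443e-03,
        7.29780530e+01, -2.11402175e+00]), 'joint_velocities': array([-0.05675994, -0.02703785, -0.06330058,  0.04284545,  0.08259351,
        0.02782442]), 'joint_torque': array([ 5.22842493e-04, -5.15085983e+01, -3.67333603e+01, -1.72167743e-04,
        1.25973884e-02, -5.12116088e-06]), 'ee_pos': array([0.25186238, 0.62546508, 0.22994164]), 'orientation': array([-1.79869970e+02, -3.14508841e-03,  1.58065368e+02]), 'wrist_force': array([-0.11915477, -0.26980481, -0.93403395]), 'ft_torque': array([-0.03733959,  0.01055565,  0.02595708]), 'opening': 0.08554588350228509}
scene {'K': array([[558.95431675,   0.        , 321.43782704],
       [  0.        , 558.95431675, 244.80048674],
       [  0.        ,   0.        ,   1.        ]]), 'view': array([[-0.00333292,  0.99987294,  0.01558862, -0.02174148],
       [ 0.5535807 ,  0.014827  , -0.83266354, -0.26521613],
       [-0.83278887,  0.00585436, -0.55355978,  1.63705323],
       [ 0.        ,  0.        ,  0.        ,  1.        ]])
[... 337 characters left out ...]
2e-01],
       [ 2.10400683e-01, -7.37638929e-03, -9.77587409e-01,
         1.02535939e+00],
       [ 0.00000000e+00,  0.00000000e+00,  0.00000000e+00,
         1.00000000e+00]])}
wrist {'K': array([[414.89877546,   0.        , 323.10421111],
       [  0.        , 414.89877546, 237.79056871],
       [  0.        ,   0.        ,   1.        ]]), 'hand_eye': array([[-5.61546195e-05, -9.48403546e-01, -3.17065782e-01,
         8.14711985e-02],
       [ 9.99999979e-01,  9.61865405e-06, -2.05878362e-04,
         6.90103269e-04],
       [ 1.98305515e-04, -3.17065787e-01,  9.48403526e-01,
        -1.43001767e-01],
       [ 0.00000000e+00,  0.00000000e+00,  0.00000000e+00,
         1.00000000e+00]])}
```

View pics/a_scene.png

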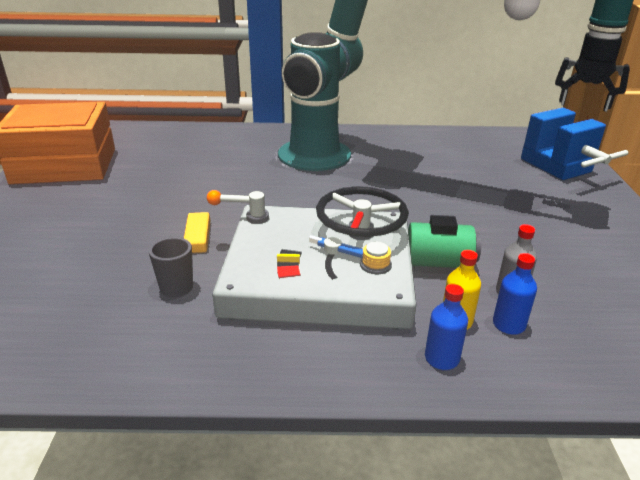

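View pics/a_top.png

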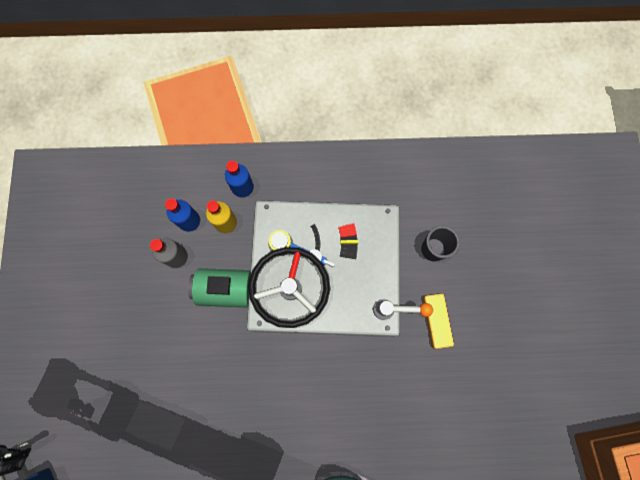

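View pics/a_wrist.png

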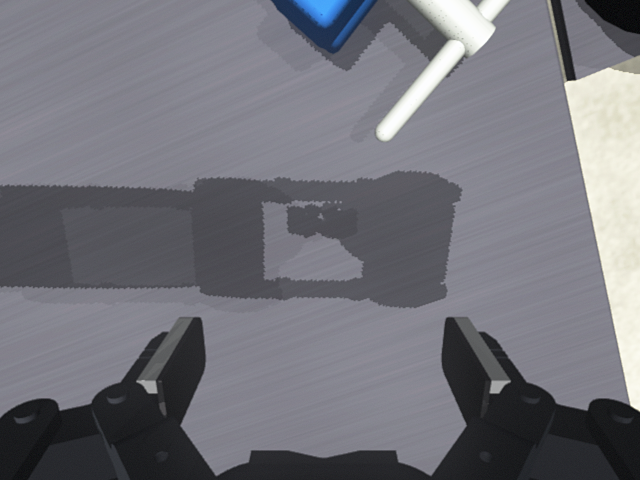

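```bash
cat > h.py <<'E'
import numpy as np, cv2
from scipy.optimize import least_squares
from bench import state, optics, arm, models
def proj(n,P):
    c=optics.calibration(n); P=np.atleast_2d(P)
    p=P@c['view'][:3,:3].T+c['view'][:3,3]; q=p@c['K'].T
    return q[:,:2]/q[:,2:]
def tri(uvs):
    f=lambda X: np.concatenate([proj(n,X)[0]-np.array(u) for n,u in uvs.items()])
    r=least_squares(f,[0.6,0,0.1]); return r.x,r.fun
def c2w(p,cas):
    x,y,a=cas; p=np.atleast_2d(np.array(p,float)); c,s=np.cos(a),np.sin(a)
    return np.c_[x+c*p[:,0]-s*p[:,1], y+s*p[:,0]+c*p[:,1], p[:,2]]
E
python3 - <<'E'
from h import *
for n,q in [("top","lever_knob"),("scene","lever_knob"),("top","tension_wheel"),("scene","tension_wheel"),("top","casing"),("scene","casing"),("top","tension_arm"),("top","set_mark"),("top","red_spoke")]:
    if True:
        optics_im=None
        try:
            r=models.silhouettes(n,q)
            for d in r[:2]:
                m=d['region']; ys,xs=np.where(m); print(n,q,round(d['conf'],2),d['point'],xs.min(),xs.max(),ys.min(),ys.max(),m.sum())
        except Exception as e: print(n,q,e)
im=cv2.imread('pics/a_top.png')[190:350,230:470]; cv2.imwrite('pics/b_top.png',cv2.resize(im,None,fx=3.3,fy=3.3,interpolation=cv2.INTER_CUBIC))
im=cv2.imread('pics/a_scene.png')[170:330,200:440]; cv2.imwrite('pics/b_scene.png',cv2.resize(im,None,fx=3.3,fy=3.3,interpolation=cv2.INTER_CUBIC))
print(state()['time_s'])
E
```

```text
top lever_knob 0.66 [398.5, 306.6] 378 432 300 316 529
top lever_knob 0.16 [313.9, 276.5] 188 432 200 336 21496
scene lever_knob 0.62 [248.8, 196.6] 206 264 190 216 763
top tension_wheel 0.74 [289.5, 287.9] 248 329 246 327 2460
scene tension_wheel 0.6 [361.3, 212.4] 316 409 185 237 2771
scene tension_wheel 0.28 [363.5, 249.3] 309 390 236 268 1278
top casing 0.96 [313.6, 276.7] 188 432 200 335 21517
scene casing 0.63 [340.7, 260.7] 207 479 186 328 25373
top tension_arm 0.93 [283.1, 244.5] 269 333 230 265 560
top tension_arm 0.4 [438.5, 245.2] 420 459 225 260 1066
top set_mark 0.63 [351.0, 240.2] 339 357 223 258 542
top red_spoke 0.72 [289.4, 287.5] 248 330 246 327 2455
0.6
```

View pics/b_top.png

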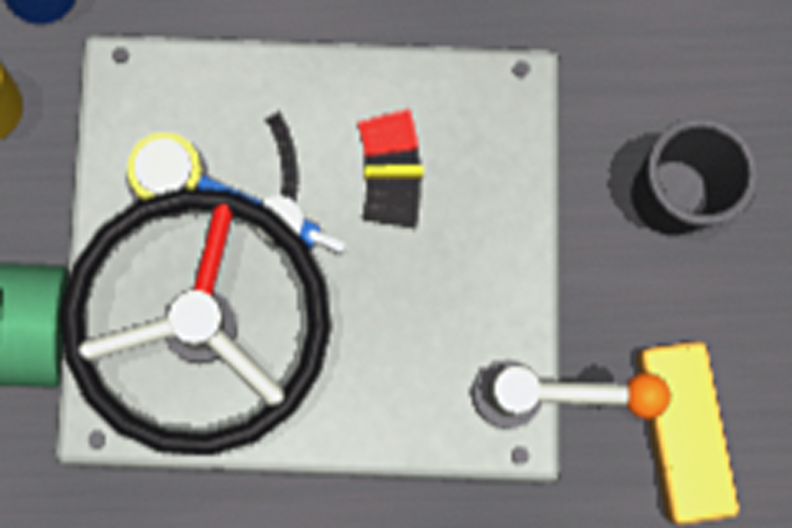

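View pics/b_scene.png

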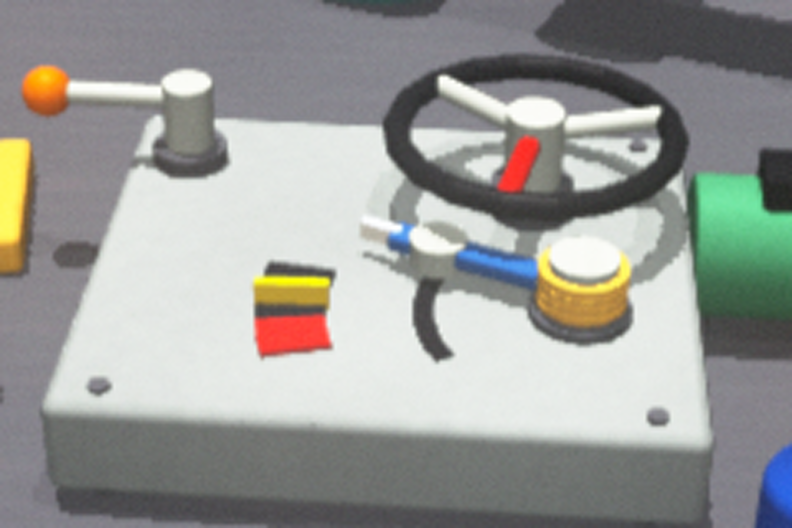

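```bash
cat > fit.py <<'E'
from h import *
T=lambda u,v:(u/3.3+230-.35,v/3.3+190-.35); S=lambda u,v:(u/3.3+200-.35,v/3.3+170-.35)
obs=[("top",(.22,.19,.07),T(88,38)),("top",(.22,-.17,.07),T(557,51)),("top",(-.1,-.17,.07),T(557,478)),("top",(-.1,.19,.07),T(60,461)),
("scene",(.22,-.17,.07),S(47,414)),("scene",(.22,.19,.07),S(712,447)),("top",(0,.09,.14),T(195,316)),("scene",(0,.09,.14),S(536,112))]
f=lambda c: np.concatenate([proj(n,c2w(p,c))[0]-u for n,p,u in obs])
r=least_squares(f,[.65,0,0],loss='soft_l1'); cas=r.x
if __name__=="__main__":
    print(cas,np.degrees(cas[2])); print(r.fun.reshape(-1,2).round(1) if len(r.fun)==16 else r.fun); print(f(cas).reshape(-1,2).round(1))
    k,e=tri({"top":T(649,396),"scene":S(46,91)}); print("knob",k,e)
    h,e=tri({"top":T(195,316),"scene":S(536,112)}); print("hub",h,e)
    print("wheel",c2w((0,.09,.125),cas),"lever piv",c2w((-.04,-.13,.115),cas))
    pt,e=tri({"top":T(343,247),"scene":S(362,217)});print("tip",pt,e)
    ml,e=tri({"top":T(366,171),"scene":S(330,280)});print("line",ml,e)
    pv=c2w((.11,.12,.07),cas)[0]; print("pivot",pv)
    for q in (pt,ml): d=q-pv; print(np.hypot(*d[:2]), np.degrees(np.arctan2(d[1],d[0]))-np.degrees(cas[2]))
    lp=c2w((-.04,-.13,.115),cas)[0]; d=k-lp; print("lever",np.hypot(*d[:2]),np.degrees(np.arctan2(d[1],d[0]))-np.degrees(cas[2]))
    W=c2w((0,.09,.125),cas)[0]
    for uv in (T(228,210),T(85,352),T(280,400)):
        # intersect z=.125
        X=least_squares(lambda p: proj("top",[p[0],p[1],.125])[0]-uv,[.6,0]).x
        d=X-W[:2]; print("spoke",np.hypot(*d),np.degrees(np.arctan2(d[1],d[0])-cas[2]))
E
python3 fit.py
```

```text
[ 0.53336124  0.01263115 -0.06267416] -3.590964777540133
[[-1.8 -2.3]
 [ 1.2 -1.8]
 [ 2.   0.5]
 [-1.8  0.7]
 [-3.2 -1.9]
 [ 2.  -0.7]
 [ 0.1 -0.4]
 [ 0.1  0. ]]
[[-1.8 -2.3]
 [ 1.2 -1.8]
 [ 2.   0.5]
 [-1.8  0.7]
 [-3.2 -1.9]
 [ 2.  -0.7]
 [ 0.1 -0.4]
 [ 0.1  0. ]]
knob [ 0.4768083  -0.2051071   0.11492656] [ 0.06226194 -0.00994202  0.05796511  0.01009173]
hub [0.53821886 0.10246941 0.13961439] [ 0.13702599  0.00452969  0.12244021 -0.0018987 ]
wheel [[0.53899823 0.10245445 0.125     ]] lever piv [[ 0.48529747 -0.11460828  0.115     ]]
tip [ 0.58961777 -0.00103949  0.09550097] [ 0.23889333 -0.00782693  0.19890364  0.00978898]
line [ 0.64591668 -0.01882322  0.08872726] [-0.27552221  0.0120856  -0.2165054  -0.01301922]
pivot [0.65066125 0.1255059  0.07      ]
0.14049925639200622 -112.16095423147036
0.14440708532429364 -88.29185655055684
lever 0.09089610372914082 -91.76793888281797
spoke 0.07765965215242909 -13.565117330088006
spoke 0.07941990664784343 109.0984352031148
spoke 0.07992138334262243 -132.66451410348014
```

Request:
apply_moves(moves=[[-0.75, -0.9, -0.2, 0, 0, 0.756, -1], [-0.75, -0.9, -0.2, 0, 0, 0.756, -1], [-0.75, -0.9, -0.2, 0, 0, 0.756, -1], [-0.75, -0.9, -0.2, 0, 0, 0.756, -1], [-0.75, -0.9, -0.2, 0, 0, 0.756, -1], [-0.75, -0.9, -0.2, 0, 0, 0.756, -1], [-0.75, -0.9, -0.2, 0, 0, 0.756, -1], [-0.75, -0.9, -0.2, 0, 0, 0.756, -1], [-0.75, -0.9, -0.2, 0, 0, 0.756, -1], [-0.75, -0.9, -0.2, 0, 0, 0.756, -1], [-0.75, -0.9, -0.2, 0, 0, 0.756, -1]])

```text
time_s: 1.52
ee_pos: [0.3061, 0.4589, 0.2615]
orientation: [180.0, -0.0, 89.9]
wrist_force: [0.4, 0.5, -0.3]
opening: -0.0001
```

```bash
python3 - <<'E'
from fit import *
# guide roller on arm
print(tri({"top":T(283,213),"scene":S(437,237)}))
s=state(); print(s['time_s'],s['ee_pos'],s['orientation'],s['qpos'].round(1))
E
```

```text
(array([0.61494499, 0.04216334, 0.09874693]), array([-0.29810948,  0.00149106, -0.24266975, -0.00531756]))
1.5167 [0.3061274  0.45886929 0.26154838] [ 1.79983838e+02 -2.38071076e-02  8.99357086e+01] [ 53.7   0.7 105.    0.   74.3  53.8]
```

Request:
apply_moves(moves=[[-1, 0.4, 0, 0, 0, 0, -1], [-1, 0.4, 0, 0, 0, 0, -1], [-1, 0.4, 0, 0, 0, 0, -1], [-1, 0.4, 0, 0, 0, 0, -1]])

```text
time_s: 1.85
ee_pos: [0.3662, 0.3071, 0.2616]
orientation: [180.0, -0.0, 90.1]
wrist_force: [0.2, 0.6, 1.5]
opening: -0.0002
```

Request:
apply_moves(moves=[[-1, 0.3, 0, 0, 0, 0, -1], [-1, 0.3, 0, 0, 0, 0, -1], [-1, 0.3, 0, 0, 0, 0, -1], [-1, 0.3, 0, 0, 0, 0, -1]])

```text
time_s: 2.18
ee_pos: [0.4118, 0.1546, 0.262]
orientation: [179.9, 0.0, 90.2]
wrist_force: [1.0, 0.5, -0.2]
opening: 0.0001
```

Request:
apply_moves(moves=[[-1, 0, 0, 0, 0, 0, -1], [-1, 0, 0, 0, 0, 0, -1], [-1, 0, 0, 0, 0, 0, -1], [-1, 0, 0, 0, 0, 0, -1]])

```text
time_s: 2.52
ee_pos: [0.412, 0.0016, 0.2624]
orientation: [179.8, 0.1, 90.3]
wrist_force: [0.6, 0.1, -0.2]
opening: -0.0003
```

Request:
apply_moves(moves=[[-1, 0.2, 0, 0, 0, 0, -1], [-1, 0.2, 0, 0, 0, 0, -1], [-1, 0.2, 0, 0, 0, 0, -1], [-1, 0.2, 0, 0, 0, 0, -1]])

```text
time_s: 2.85
ee_pos: [0.443, -0.1514, 0.2632]
orientation: [179.8, 0.2, 90.4]
wrist_force: [0.6, 0.1, 0.6]
opening: 0.0002
```

Request:
apply_moves(moves=[[-0.14, -0.09, 0, 0, 0, 0, -1], [-0.14, -0.09, 0.28, 0, 0, 0, -1], [-0.14, -0.09, 0.5, 0, 0, 0, -1], [-0.14, -0.09, 0.75, 0, 0, 0, -1], [-0.14, -0.09, 1.0, 0, 0, 0, -1], [-0.14, -0.09, 1.0, 0, 0, 0, -1]])

```text
time_s: 3.35
ee_pos: [0.4243, -0.1703, 0.106]
orientation: [-179.5, -0.2, 90.4]
wrist_force: [-1.4, 0.7, -0.3]
opening: -0.0002
```

```bash
python3 - <<'E'
from h import *
s=state(); print(s['ee_pos'],s['wrist_force'])
for n in ["scene","wrist"]:
    cv2.imwrite(f"pics/c_{n}.png",optics.get_image(n)[:,:,::-1])
E
```

```text
[ 0.42427005 -0.17033028  0.10599985] [-1.42108135  0.6896605  -0.32845875]
```

View pics/c_wrist.png

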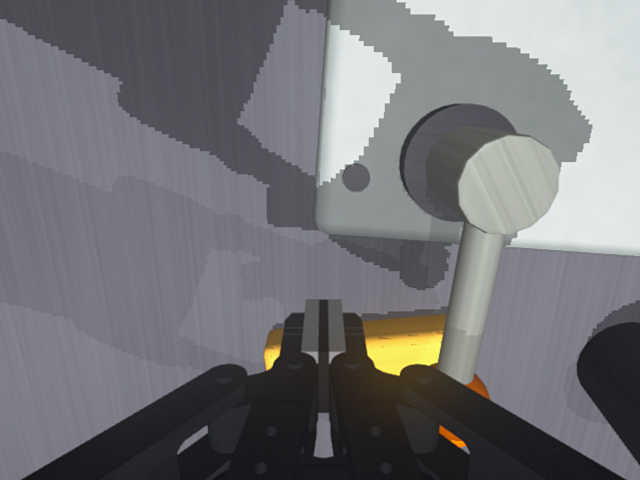

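View pics/c_scene.png

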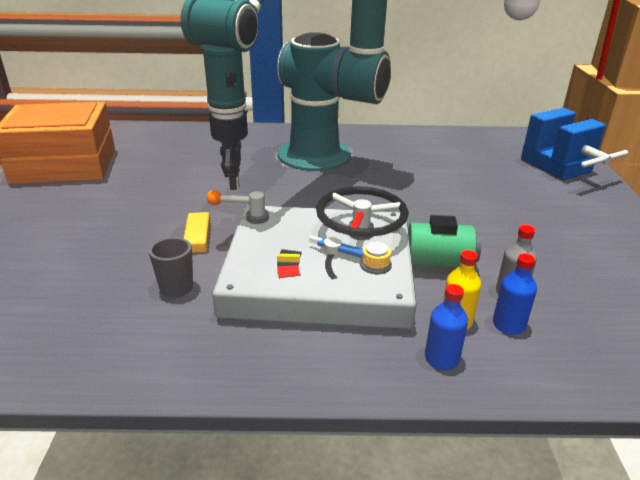

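Request:
apply_moves(moves=[[0.01, 0.1, 0, 0, 0, 0, -1], [0.02, 0.2, 0, 0, 0, 0, -1], [0.02, 0.25, 0, 0, 0, 0, -1], [0.0, 0.3, 0, 0, 0, 0, -1], [-0.01, 0.34, 0, 0, 0, 0, -1], [-0.015, 0.39, 0, 0, 0, 0, -1], [-0.014, 0.44, 0, 0, 0, 0, -1], [-0.005, 0.49, 0, 0, 0, 0, -1], [0.008, 0.54, 0, 0, 0, 0, -1], [0.03, 0.585, 0, 0, 0, 0, -1], [0.055, 0.63, 0, 0, 0, 0, -1], [0.087, 0.67, 0, 0, 0, 0, -1], [0.12, 0.7, 0, 0, 0, 0, -1], [0.12, 0.7, 0, 0, 0, 0, -1]])

```text
time_s: 4.62
ee_pos: [0.5354, -0.1534, 0.1138]
orientation: [179.8, 0.1, 90.5]
wrist_force: [-1.7, -2.1, 0.6]
opening: 0.0003
```

```bash
python3 - <<'E'
from h import *
s=state(); print(s['ee_pos'],s['wrist_force'])
for n in ["top","wrist"]:
    im=optics.get_image(n)[:,:,::-1]
    if n=="top": im=cv2.resize(im[190:350,230:470],None,fx=3.3,fy=3.3,interpolation=cv2.INTER_CUBIC)
    cv2.imwrite(f"pics/d_{n}.png",im)
E
```

```text
[ 0.53537801 -0.15343464  0.11377589] [-1.72887077 -2.063204    0.64027824]
```

View pics/d_wrist.png

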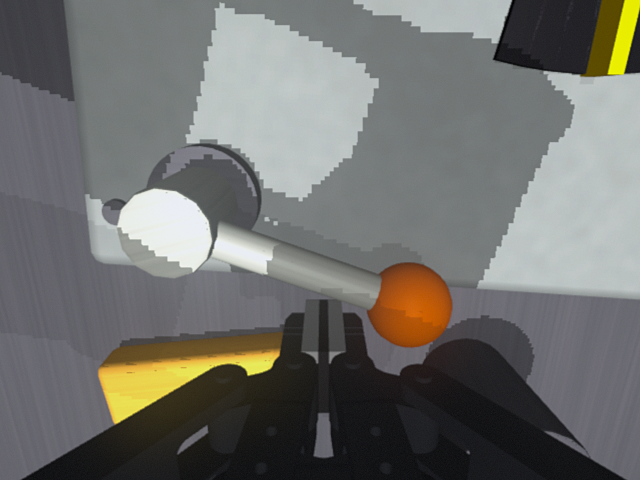

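View pics/d_top.png

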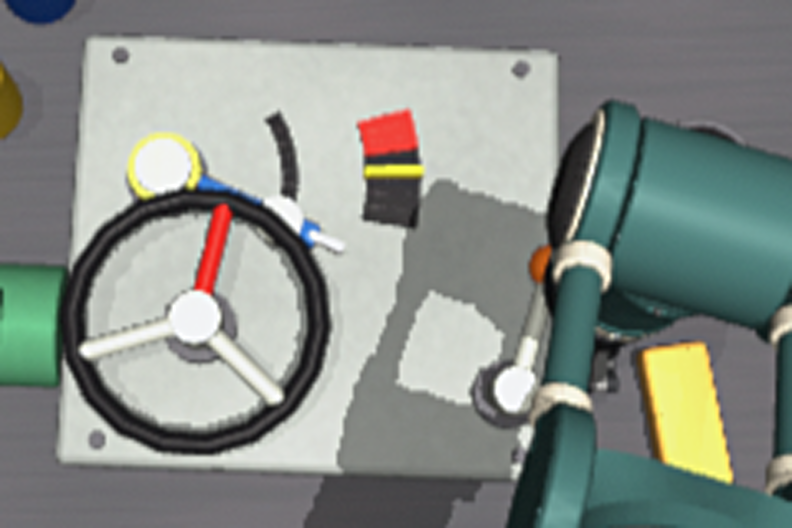

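Request:
apply_moves(moves=[[0.025, 0.012, 0.05, 0, 0, 0, -1], [0.05, 0.024, 0.05, 0, 0, 0, -1], [0.08, 0.036, 0.05, 0, 0, 0, -1], [0.104, 0.05, 0.05, 0, 0, 0, -1], [0.104, 0.05, 0.05, 0, 0, 0, -1]])

```text
time_s: 5.13
ee_pos: [0.5412, -0.1438, 0.1066]
orientation: [180.0, 0.8, 90.7]
wrist_force: [-8.3, -23.9, 3.5]
opening: -0.0001
```

```bash
python3 - <<'E'
from h import *
s=state(); print(s['ee_pos'],s['wrist_force'])
for n in ["wrist"]:
    im=optics.get_image(n)[:,:,::-1]
    cv2.imwrite(f"pics/e_{n}.png",im)
E
```

```text
[ 0.54119724 -0.14375087  0.10658142] [ -8.28432938 -23.89223605   3.48906674]
```

View pics/e_wrist.png

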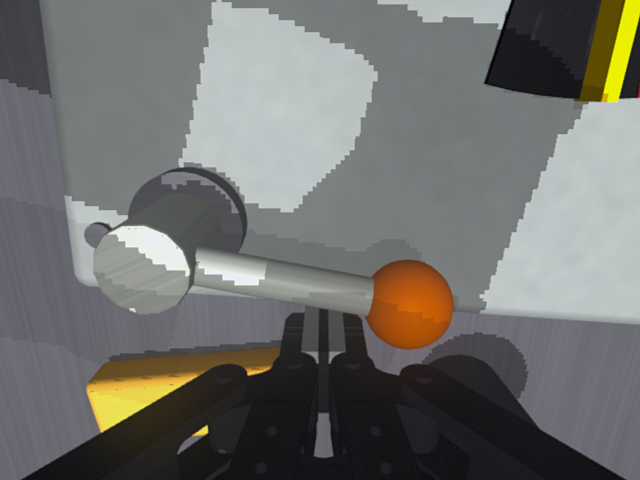

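```bash
cat >> h.py <<'E'
from scipy.spatial.transform import Rotation as Ro
def wray(s,uv,z):
    c=optics.calibration("wrist"); H=c['hand_eye']
    d=np.linalg.inv(c['K'])@np.array([uv[0],uv[1],1.]); R=Ro.from_euler('xyz',s['orientation'],degrees=True).as_matrix()
    o=R@H[:3,3]+s['ee_pos']; d=R@(H[:3,:3]@d); return o+d*(z-o[2])/d[2]
E
python3 - <<'E'
from h import *
s=state()
k=wray(s,(411,304),.115); print(k)
d=k-np.array([.4853,-.1146,.115]); print(np.hypot(*d[:2]),np.degrees(np.arctan2(d[1],d[0])))
E
```

```text
[ 0.57285799 -0.13144731  0.115     ]
0.08916408539381177 -10.891356629816629
```

Request:
apply_moves(moves=[[-0.15, -0.05, 0, 0, 0, 0, -1], [-0.2, -0.05, -0.2, 0, 0, 0, -1], [-0.2, 0, -0.5, 0, 0, 0, -1], [-0.2, 0, -0.75, 0, 0, 0, -1], [0.1, 0.1, -0.75, 0, 0, 0, -1], [0.38, 0.2, -0.75, 0, 0, 0, -1], [0.65, 0.2, -0.75, 0, 0, 0, -1], [0.9, 0.2, -0.75, 0, 0, 0, -1], [0.99, 0.2, -0.75, 0, 0, 0, -1]])

```text
time_s: 5.93
ee_pos: [0.5689, 0.0121, 0.2166]
orientation: [-180.0, 0.5, 90.8]
wrist_force: [-0.5, -1.1, 0.5]
opening: -0.0
```

Request:
apply_moves(moves=[[0.25, 0, 0, 0, 0, 0, -1], [0.5, 0, 0, 0, 0, 0, -1], [0.75, 0, 0, 0, 0, 0, -1], [0.9, 0, 0, 0, 0, 0, -1], [0.9, 0, 0, 0, 0, 0, -1]])

```text
time_s: 6.35
ee_pos: [0.566, 0.1526, 0.2148]
orientation: [-179.9, 0.3, 91.0]
wrist_force: [0.2, -0.9, -0.1]
opening: -0.0
```

```bash
python3 - <<'E'
from h import *
s=state(); print(s['ee_pos'],s['orientation'],s['wrist_force'])
for n in ["wrist","scene"]:
    im=optics.get_image(n)[:,:,::-1]
    cv2.imwrite(f"pics/f_{n}.png",im)
E
```

```text
[0.5660259  0.15262714 0.2147685 ] [-179.88974325    0.31303681   91.02371487] [ 0.21018784 -0.85129653 -0.08933962]
```

View pics/f_wrist.png

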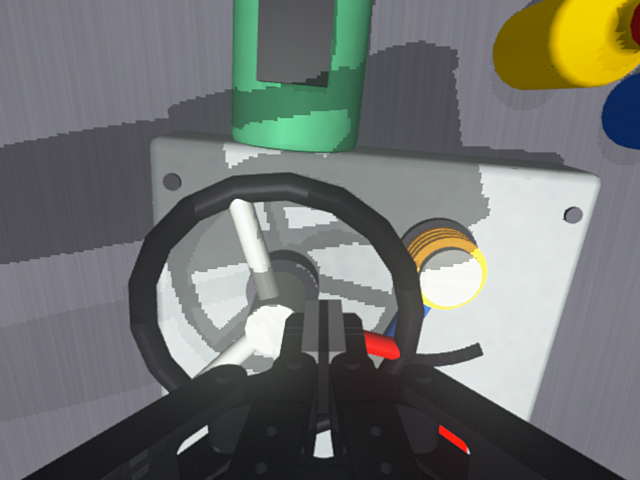

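View pics/f_scene.png

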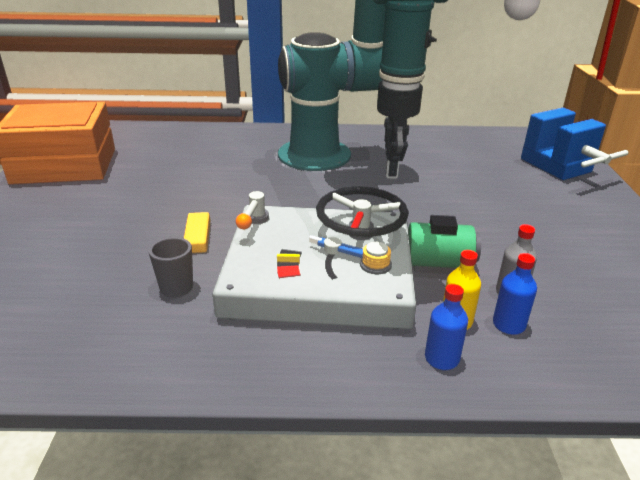

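```bash
python3 - <<'E'
from h import *
s=state()
print(wray(s,(270,331),.14), wray(s,(400,350),.125),wray(s,(240,205),.125))
E
```

```text
[0.53544462 0.09780186 0.14      ] [0.61773489 0.07573877 0.125     ] [0.51823341 0.17140327 0.125     ]
```

Request:
apply_moves(moves=[[-0.1, 0.04, 0, 0, 0, 0.011, -1], [-0.1, 0.04, 0.2, 0, 0, 0.011, -1], [-0.1, 0.04, 0.4, 0, 0, 0.011, -1], [-0.1, 0.04, 0.55, 0, 0, 0.011, -1], [-0.1, 0.04, 0.69, 0, 0, 0.011, -1], [-0.1, 0.04, 0.69, 0, 0, 0.011, -1]])

```text
time_s: 6.95
ee_pos: [0.5687, 0.1298, 0.106]
orientation: [-179.4, 0.6, 89.8]
wrist_force: [-0.8, 0.1, -0.7]
opening: -0.0003
```

```bash
cat > look.py <<'E'
import sys
from h import *
tag=sys.argv[1]
s=state(); print(s['time_s'],s['ee_pos'],s['orientation'],s['wrist_force'])
for n in sys.argv[2:]:
    im=optics.get_image(n)[:,:,::-1]
    if n=="scene": im=cv2.resize(im[170:330,200:440],None,fx=3.3,fy=3.3,interpolation=cv2.INTER_CUBIC)
    if n=="top": im=cv2.resize(im[190:350,230:470],None,fx=3.3,fy=3.3,interpolation=cv2.INTER_CUBIC)
    cv2.imwrite(f"pics/{tag}_{n}.png",im)
E
python3 look.py g scene wrist
```

```text
6.95 [0.56868248 0.12980634 0.10596261] [-179.35163259    0.60477548   89.75451006] [-0.84065835  0.06625854 -0.67030655]
```

View pics/g_scene.png

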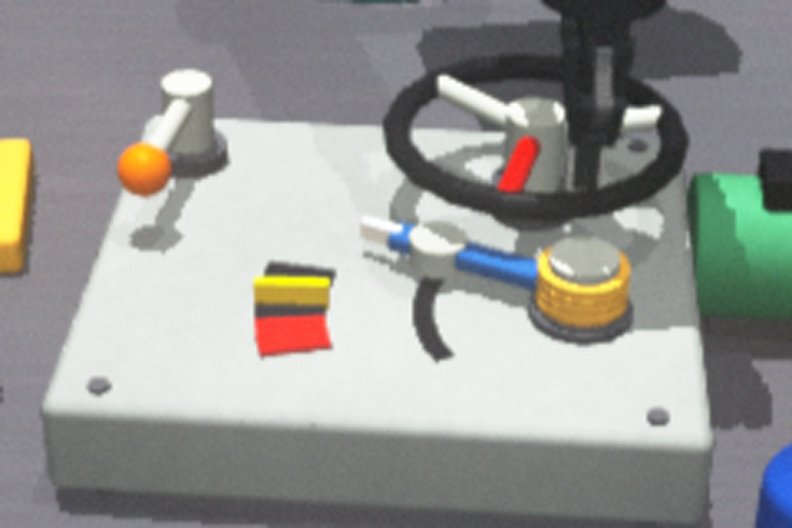

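View pics/g_wrist.png

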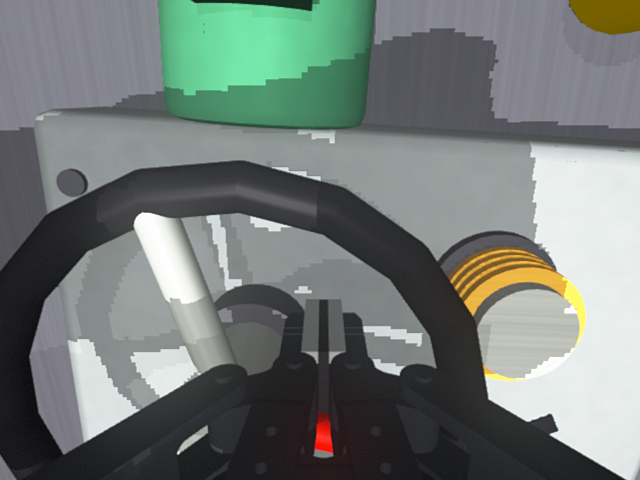

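```bash
cat > path.py <<'E'
import sys
from h import *
W=np.array([.5385,.1022]); psi1=float(sys.argv[1]); n=int(sys.argv[2]); r=.048; z=.110
s=state(); p=s['ee_pos']; R=Ro.from_euler('xyz',s['orientation'],degrees=True).as_matrix()
d=p[:2]-W; psi0=np.degrees(np.arctan2(d[1],d[0])); print("psi0",psi0,"r",np.hypot(*d))
while psi0<psi1: psi0+=360
Rt=Ro.from_euler('xyz',[180,0,90],degrees=True).as_matrix()
rv=Ro.from_matrix(R.T@Rt).as_rotvec()/(np.pi/2)
rows=[]
for i in range(1,n+1):
    a=np.radians(psi0+(psi1-psi0)*i/n); t=np.r_[W+r*np.array([np.cos(a),np.sin(a)]),z]
    rows.append([round(float(v),3) for v in np.r_[R.T@(t-p)/.15,rv]]+[-1])
print(rows)
E
python3 path.py -60 19
```

```text
psi0 40.79144357089236 r 0.044202350235045366
[[-0.007, 0.038, 0.004, -0.003, 0.006, -0.002, -1], [-0.031, 0.054, 0.004, -0.003, 0.006, -0.002, -1], [-0.058, 0.067, 0.005, -0.003, 0.006, -0.002, -1], [-0.085, 0.079, 0.005, -0.003, 0.006, -0.002, -1], [-0.113, 0.087, 0.005, -0.003, 0.006, -0.002, -1], [-0.142, 0.094, 0.005, -0.003, 0.006, -0.002, -1], [-0.172, 0.097, 0.005, -0.003, 0.006, -0.002, -1], [-0.201, 0.098, 0.006, -0.003, 0.006, -0.002, -1], [-0.231, 0.095, 0.006, -0.003, 0.006, -0.002, -1], [-0.26, 0.091, 0.006, -0.003, 0.006, -0.002, -1], [-0.289, 0.083, 0.007, -0.003, 0.006, -0.002, -1], [-0.317, 0.073, 0.007, -0.003, 0.006, -0.002, -1], [-0.343, 0.06, 0.007, -0.003, 0.006, -0.002, -1], [-0.369, 0.045, 0.007, -0.003, 0.006, -0.002, -1], [-0.393, 0.028, 0.008, -0.003, 0.006, -0.002, -1], [-0.415, 0.008, 0.008, -0.003, 0.006, -0.002, -1], [-0.435, -0.013, 0.008, -0.003, 0.006, -0.002, -1], [-0.454, -0.036, 0.009, -0.003, 0.006, -0.002, -1], [-0.47, -0.061, 0.009, -0.003, 0.006, -0.002, -1]]
```

Request:
apply_moves(moves=[[-0.007, 0.038, 0.004, -0.003, 0.006, -0.002, -1], [-0.031, 0.054, 0.004, -0.003, 0.006, -0.002, -1], [-0.058, 0.067, 0.005, -0.003, 0.006, -0.002, -1], [-0.085, 0.079, 0.005, -0.003, 0.006, -0.002, -1], [-0.113, 0.087, 0.005, -0.003, 0.006, -0.002, -1], [-0.142, 0.094, 0.005, -0.003, 0.006, -0.002, -1], [-0.172, 0.097, 0.005, -0.003, 0.006, -0.002, -1], [-0.201, 0.098, 0.006, -0.003, 0.006, -0.002, -1], [-0.231, 0.095, 0.006, -0.003, 0.006, -0.002, -1], [-0.26, 0.091, 0.006, -0.003, 0.006, -0.002, -1], [-0.289, 0.083, 0.007, -0.003, 0.006, -0.002, -1], [-0.317, 0.073, 0.007, -0.003, 0.006, -0.002, -1], [-0.343, 0.06, 0.007, -0.003, 0.006, -0.002, -1], [-0.369, 0.045, 0.007, -0.003, 0.006, -0.002, -1], [-0.393, 0.028, 0.008, -0.003, 0.006, -0.002, -1], [-0.415, 0.008, 0.008, -0.003, 0.006, -0.002, -1], [-0.435, -0.013, 0.008, -0.003, 0.006, -0.002, -1], [-0.454, -0.036, 0.009, -0.003, 0.006, -0.002, -1], [-0.47, -0.061, 0.009, -0.003, 0.006, -0.002, -1]])

```text
time_s: 8.63
ee_pos: [0.5652, 0.0618, 0.1115]
orientation: [179.6, -0.2, 90.0]
wrist_force: [4.1, 4.4, 0.9]
opening: 0.0004
```

```bash
python3 look.py i scene wrist;python3 path.py -130 13
```

```text
8.6333 [0.56519428 0.06183644 0.1115226 ] [ 1.79606127e+02 -1.74183518e-01  8.99515269e+01] [4.12602458 4.38099454 0.86389368]
psi0 -57.88151100616012 r 0.04852656882589127
[[-0.012, -0.029, 0.009, 0.003, -0.001, -0.0, -1], [-0.025, -0.057, 0.009, 0.003, -0.001, -0.0, -1], [-0.034, -0.087, 0.009, 0.003, -0.001, -0.0, -1], [-0.041, -0.117, 0.008, 0.003, -0.001, -0.0, -1], [-0.045, -0.148, 0.008, 0.003, -0.001, -0.0, -1], [-0.046, -0.179, 0.008, 0.003, -0.001, -0.0, -1], [-0.044, -0.209, 0.008, 0.003, -0.001, -0.0, -1], [-0.039, -0.24, 0.008, 0.003, -0.001, -0.0, -1], [-0.031, -0.27, 0.008, 0.003, -0.001, -0.0, -1], [-0.02, -0.299, 0.008, 0.003, -0.001, -0.0, -1], [-0.006, -0.327, 0.007, 0.003, -0.001, -0.0, -1], [0.01, -0.353, 0.007, 0.003, -0.001, -0.0, -1], [0.029, -0.378, 0.007, 0.003, -0.001, -0.0, -1]]
```

View pics/i_scene.png

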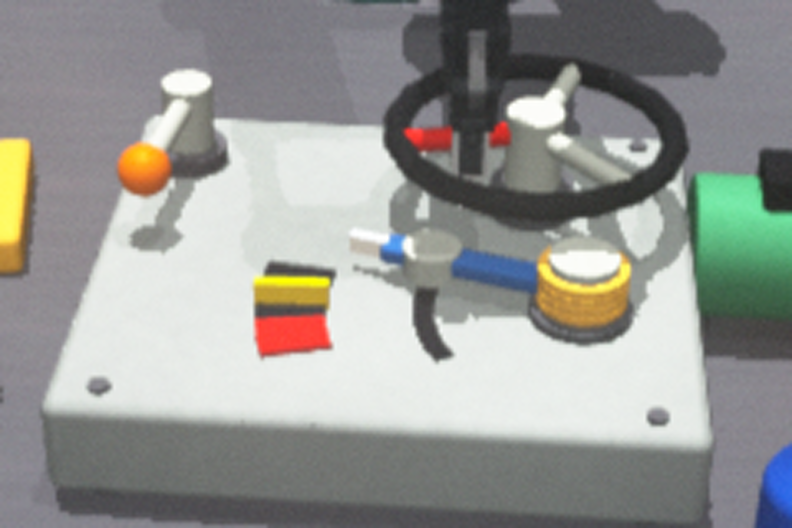

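View pics/i_wrist.png

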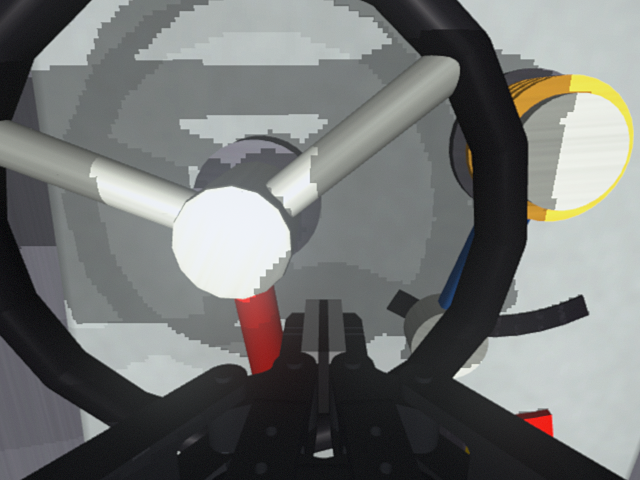

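Request:
apply_moves(moves=[[-0.012, -0.029, 0.009, 0.003, -0.001, 0, -1], [-0.025, -0.057, 0.009, 0.003, -0.001, 0, -1], [-0.034, -0.087, 0.009, 0.003, -0.001, 0, -1], [-0.041, -0.117, 0.008, 0.003, -0.001, 0, -1], [-0.045, -0.148, 0.008, 0.003, -0.001, 0, -1], [-0.046, -0.179, 0.008, 0.003, -0.001, 0, -1], [-0.044, -0.209, 0.008, 0.003, -0.001, 0, -1], [-0.039, -0.24, 0.008, 0.003, -0.001, 0, -1], [-0.031, -0.27, 0.008, 0.003, -0.001, 0, -1], [-0.02, -0.299, 0.008, 0.003, -0.001, 0, -1], [-0.006, -0.327, 0.007, 0.003, -0.001, 0, -1], [0.01, -0.353, 0.007, 0.003, -0.001, 0, -1], [0.029, -0.378, 0.007, 0.003, -0.001, 0, -1]])

```text
time_s: 9.82
ee_pos: [0.5104, 0.0645, 0.1112]
orientation: [179.6, 0.1, 90.0]
wrist_force: [7.3, -4.2, -0.6]
opening: -0.0002
```

```bash
python3 look.py j scene;python3 path.py -195 12
```

```text
9.8167 [0.51039193 0.06449157 0.11123095] [1.79615018e+02 9.01132596e-02 8.99814960e+01] [ 7.30587315 -4.18620577 -0.59333475]
psi0 -128.26212653604765 r 0.04741480682161674
[[0.017, -0.026, 0.006, 0.003, 0.001, -0.0, -1], [0.04, -0.047, 0.006, 0.003, 0.001, -0.0, -1], [0.064, -0.066, 0.006, 0.003, 0.001, -0.0, -1], [0.091, -0.083, 0.006, 0.003, 0.001, -0.0, -1], [0.118, -0.097, 0.006, 0.003, 0.001, -0.0, -1], [0.147, -0.108, 0.006, 0.003, 0.001, -0.0, -1], [0.177, -0.116, 0.006, 0.003, 0.001, -0.0, -1], [0.208, -0.122, 0.006, 0.003, 0.001, -0.0, -1], [0.239, -0.124, 0.006, 0.003, 0.001, -0.0, -1], [0.27, -0.124, 0.005, 0.003, 0.001, -0.0, -1], [0.301, -0.12, 0.005, 0.003, 0.001, -0.0, -1], [0.331, -0.113, 0.005, 0.003, 0.001, -0.0, -1]]
```

View pics/j_scene.png

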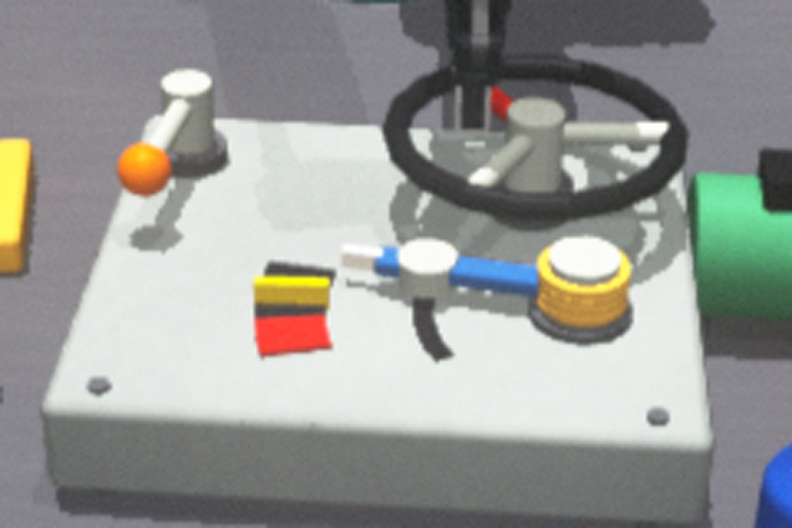

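Request:
apply_moves(moves=[[0.017, -0.026, 0.006, 0.003, 0.001, 0, -1], [0.04, -0.047, 0.006, 0.003, 0.001, 0, -1], [0.064, -0.066, 0.006, 0.003, 0.001, 0, -1], [0.091, -0.083, 0.006, 0.003, 0.001, 0, -1], [0.118, -0.097, 0.006, 0.003, 0.001, 0, -1], [0.147, -0.108, 0.006, 0.003, 0.001, 0, -1], [0.177, -0.116, 0.006, 0.003, 0.001, 0, -1], [0.208, -0.122, 0.006, 0.003, 0.001, 0, -1], [0.239, -0.124, 0.006, 0.003, 0.001, 0, -1], [0.27, -0.124, 0.005, 0.003, 0.001, 0, -1], [0.301, -0.12, 0.005, 0.003, 0.001, 0, -1], [0.331, -0.113, 0.005, 0.003, 0.001, 0, -1]])

```text
time_s: 10.87
ee_pos: [0.4918, 0.1119, 0.1101]
orientation: [-179.9, 0.3, 90.0]
wrist_force: [-1.5, -9.1, 2.8]
opening: -0.0002
```

```bash
python3 look.py k scene top;python3 path.py -215 5
```

```text
10.8667 [0.4917636  0.11192631 0.11008717] [-179.90880323    0.27896584   90.04050108] [-1.45293468 -9.09089933  2.77598025]
psi0 167.02199385857955 r 0.048232141364120365
[[0.248, 0.31, -0.002, -0.001, 0.002, 0.0, -1], [0.006, 0.624, -0.002, -0.001, 0.002, 0.0, -1], [-0.356, 0.462, -0.001, -0.001, 0.002, 0.0, -1], [-0.284, 0.073, -0.0, -0.001, 0.002, 0.0, -1], [0.111, 0.051, -0.001, -0.001, 0.002, 0.0, -1]]
```

View pics/k_scene.png

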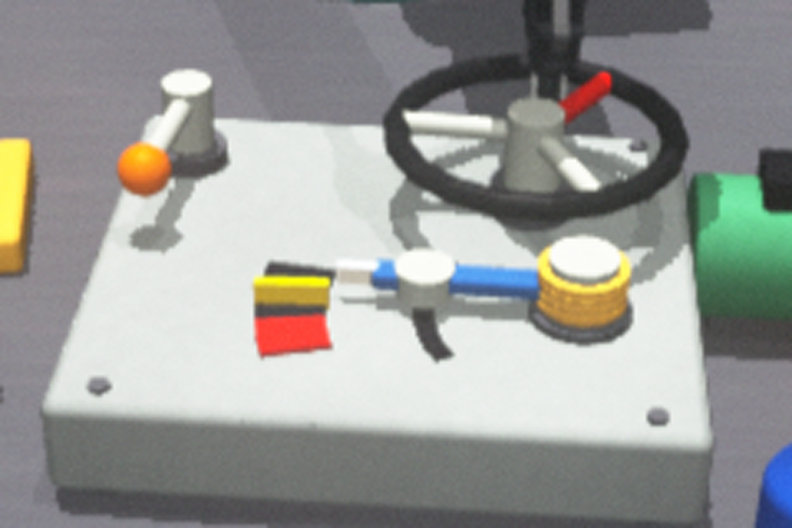

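View pics/k_top.png

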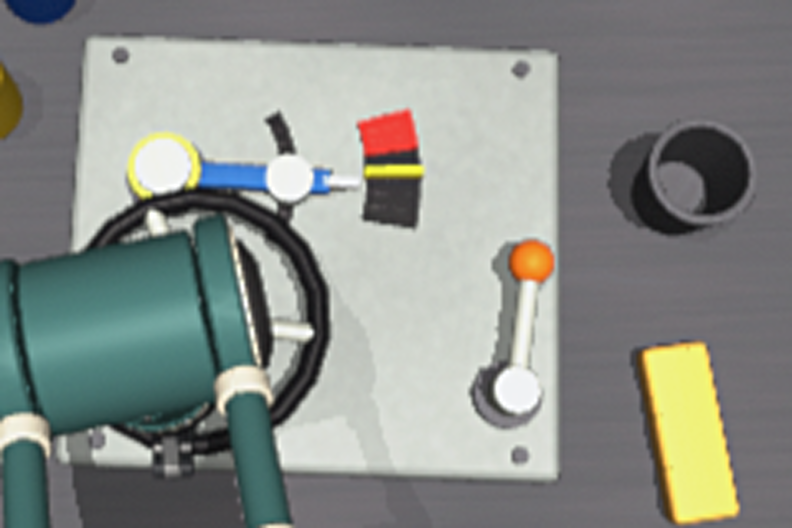

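```bash
cat > meas.py <<'E'
from fit import *
def pl(n,uv,z):
    return least_squares(lambda p: proj(n,[p[0],p[1],z])[0]-uv,[.6,0]).x
pc,e=tri({"top":T(163,165),"scene":S(586,256)}); print("pivotcap",pc,e,"fit pivot",c2w((.11,.12,.07),cas)[0])
def rep(tt,ts,lt,ls,lt2,ls2):
    for pv in (pc[:2],c2w((.11,.12,.07),cas)[0][:2]):
      for n,a,b,c in (("top",T(*tt),T(*lt),T(*lt2)),("scene",S(*ts),S(*ls),S(*ls2))):
        t=pl(n,a,.094)-pv; l=pl(n,b,.088)-pv; l2=pl(n,c,.088)-pv
        A=lambda v: np.degrees(np.arctan2(v[1],v[0]))
        print(n,"tip r%.1f"%(np.hypot(*t)*1e3),"ang%.2f"%A(t),"line r%.1f"%(np.hypot(*l)*1e3),"ang%.2f"%A(l),"end r%.1f %.2f"%(np.hypot(*l2)*1e3,A(l2)),"short mm %.1f"%(np.radians(A(l)-A(t))*140),"vs end %.1f"%(np.radians(A(l2)-A(t))*140))
E
python3 - <<'E'
from meas import *
rep((359,184),(338,266),(366,171),(330,284),(423,171),(254,284))
E
for i in top scene; do python3 - <<E
import cv2
im=cv2.imread('pics/k_$i.png')
c=im[90:250,120:440] if '$i'=='top' else im[220:370,230:650]
cv2.imwrite('pics/kz_$i.png',cv2.resize(c,None,fx=1.9,fy=1.9,interpolation=cv2.INTER_CUBIC))
E
done
```

```text
pivotcap [0.64997258 0.12553473 0.11044671] [-2.80464861e-03 -1.41865959e-04 -2.21834435e-03  7.26168307e-05] fit pivot [0.65066125 0.1255059  0.07      ]
top tip r140.1 ang-95.99 line r145.1 ang-91.54 end r186.4 -91.59 short mm 10.9 vs end 10.8
scene tip r140.0 ang-94.33 line r143.9 ang-90.43 end r186.9 -89.99 short mm 9.5 vs end 10.6
top tip r140.1 ang-96.27 line r145.1 ang-91.81 end r186.4 -91.80 short mm 10.9 vs end 10.9
scene tip r140.0 ang-94.61 line r143.8 ang-90.70 end r186.9 -90.20 short mm 9.5 vs end 10.8
```

View pics/kz_scene.png

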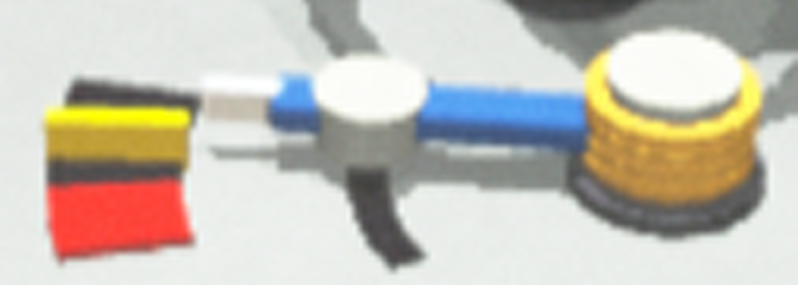

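View pics/kz_top.png

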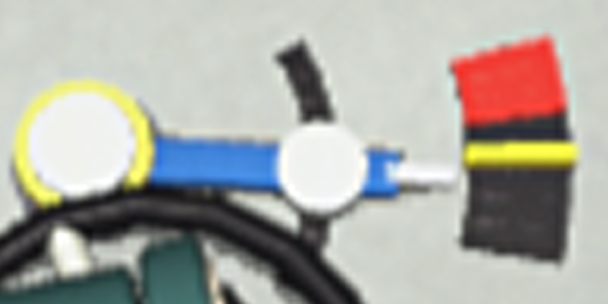

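```bash
python3 path.py 136 7
```

```text
psi0 167.02199385857955 r 0.048232141364120365
[[0.024, 0.008, -0.001, -0.001, 0.002, 0.0, -1], [0.047, 0.016, -0.001, -0.001, 0.002, 0.0, -1], [0.069, 0.026, -0.001, -0.001, 0.002, 0.0, -1], [0.091, 0.038, -0.001, -0.001, 0.002, 0.0, -1], [0.112, 0.052, -0.001, -0.001, 0.002, 0.0, -1], [0.132, 0.067, -0.001, -0.001, 0.002, 0.0, -1], [0.15, 0.083, -0.001, -0.001, 0.002, 0.0, -1]]
```

Request:
apply_moves(moves=[[0.024, 0.008, -0.001, -0.001, 0.002, 0, -1], [0.047, 0.016, -0.001, -0.001, 0.002, 0, -1], [0.069, 0.026, -0.001, -0.001, 0.002, 0, -1], [0.091, 0.038, -0.001, -0.001, 0.002, 0, -1], [0.112, 0.052, -0.001, -0.001, 0.002, 0, -1], [0.132, 0.067, -0.001, -0.001, 0.002, 0, -1], [0.15, 0.083, -0.001, -0.001, 0.002, 0, -1], [0.15, 0.083, -0.001, -0.001, 0.002, 0, -1]])

```text
time_s: 11.63
ee_pos: [0.5016, 0.1338, 0.1088]
orientation: [-179.6, 0.2, 90.1]
wrist_force: [-2.8, -4.7, 1.2]
opening: -0.0
```

```bash
cat > z.py <<'E'
import cv2,sys
t=sys.argv[1]
from h import *
a=optics.get_image("top")[:,:,::-1][218:266,266:366]; b=optics.get_image("scene")[:,:,::-1][234:284,268:398]
# zoom 6x each
cv2.imwrite(f'pics/{t}_zt.png',cv2.resize(a,None,fx=6,fy=6,interpolation=cv2.INTER_CUBIC))
cv2.imwrite(f'pics/{t}_zs.png',cv2.resize(b,None,fx=6,fy=6,interpolation=cv2.INTER_CUBIC))
s=state();print(s['time_s'],s['ee_pos'],s['wrist_force'])
E
python3 z.py l
```

```text
11.7333 [0.50159164 0.13373529 0.10880399] [-2.29954329 -5.27854968  1.72147562]
```

View pics/l_zt.png

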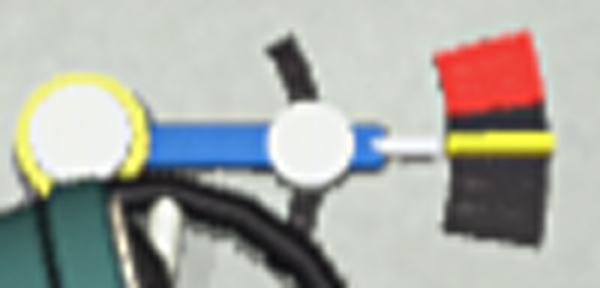

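View pics/l_zs.png

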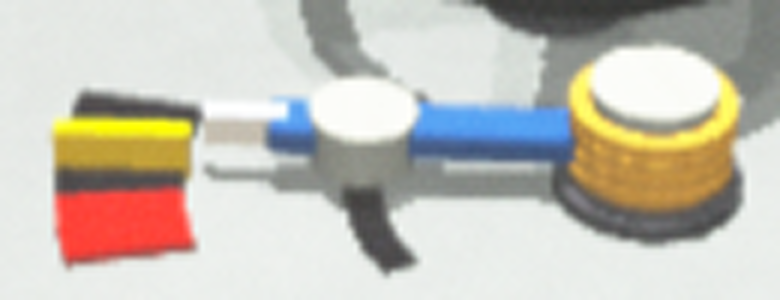

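```bash
cat >> meas.py <<'E'
def rep6(*a):
    global T,S
    T=lambda u,v:(u/6+266-.42,v/6+218-.42); S=lambda u,v:(u/6+268-.42,v/6+234-.42)
    rep(*a)
E
python3 - <<'E'
from meas import *
rep6((437,148),(204,109),(447,143),(192,128),(553,142),(55,128))
E
python3 path.py 120 4
```

```text
pivotcap [0.64997258 0.12553473 0.11044671] [-2.80464861e-03 -1.41865959e-04 -2.21834435e-03  7.26168307e-05] fit pivot [0.65066125 0.1255059  0.07      ]
top tip r139.7 ang-92.85 line r144.0 ang-91.48 end r186.2 -91.42 short mm 3.3 vs end 3.5
scene tip r140.5 ang-92.27 line r144.1 ang-91.47 end r186.9 -90.80 short mm 1.9 vs end 3.6
top tip r139.7 ang-93.13 line r144.0 ang-91.75 end r186.2 -91.63 short mm 3.4 vs end 3.7
scene tip r140.5 ang-92.55 line r144.1 ang-91.75 end r186.9 -91.01 short mm 2.0 vs end 3.8
psi0 139.4887198249377 r 0.04854587416339923
[[0.017, 0.021, -0.008, -0.004, 0.002, 0.001, -1], [0.036, 0.041, -0.008, -0.004, 0.002, 0.001, -1], [0.052, 0.063, -0.009, -0.004, 0.002, 0.001, -1], [0.067, 0.086, -0.009, -0.004, 0.002, 0.001, -1]]
```

```bash
python3 path.py 126 3
```

```text
psi0 139.4887198249377 r 0.04854587416339923
[[0.016, 0.02, -0.008, -0.004, 0.002, 0.001, -1], [0.033, 0.038, -0.008, -0.004, 0.002, 0.001, -1], [0.049, 0.058, -0.009, -0.004, 0.002, 0.001, -1]]
```

Request:
apply_moves(moves=[[0.016, 0.02, -0.008, -0.004, 0.002, 0.001, -1], [0.033, 0.038, -0.008, -0.004, 0.002, 0.001, -1], [0.049, 0.058, -0.009, -0.004, 0.002, 0.001, -1], [0.049, 0.058, -0.009, -0.004, 0.002, 0.001, -1]])

```text
time_s: 12.07
ee_pos: [0.5075, 0.1393, 0.1086]
orientation: [-179.6, 0.2, 90.0]
wrist_force: [-4.1, -4.3, 0.5]
opening: 0.0002
```

```bash
python3 z.py m; python3 path.py 120 3
```

```text
12.1667 [0.50753016 0.13928407 0.10857641] [-4.0669397  -3.13680868  1.26166729]
psi0 129.86610489433104 r 0.04831521007245922
[[0.01, 0.016, -0.01, -0.004, 0.002, 0.0, -1], [0.02, 0.031, -0.01, -0.004, 0.002, 0.0, -1], [0.03, 0.046, -0.01, -0.004, 0.002, 0.0, -1]]
```

View pics/m_zt.png

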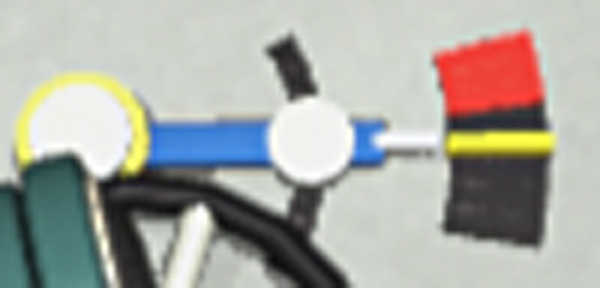

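View pics/m_zs.png

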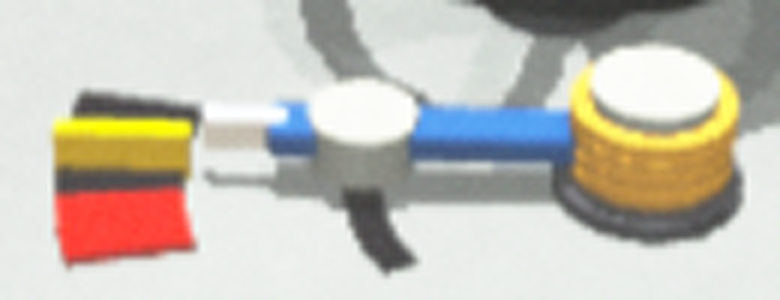

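```bash
python3 - <<'E'
from meas import *
rep6((437,143.5),(204,112),(447,143),(192,128),(553,142),(55,128))
E
```

```text
pivotcap [0.64997258 0.12553473 0.11044671] [-2.80464861e-03 -1.41865959e-04 -2.21834435e-03  7.26168307e-05] fit pivot [0.65066125 0.1255059  0.07      ]
top tip r139.7 ang-92.10 line r144.0 ang-91.48 end r186.2 -91.42 short mm 1.5 vs end 1.7
scene tip r140.4 ang-91.59 line r144.1 ang-91.47 end r186.9 -90.80 short mm 0.3 vs end 2.0
top tip r139.7 ang-92.38 line r144.0 ang-91.75 end r186.2 -91.63 short mm 1.5 vs end 1.8
scene tip r140.3 ang-91.87 line r144.1 ang-91.75 end r186.9 -91.01 short mm 0.3 vs end 2.1
```

Request:
apply_moves(moves=[[0.01, 0.016, -0.01, -0.004, 0.002, 0, -1], [0.022, 0.034, -0.01, -0.004, 0.002, 0, -1], [0.022, 0.034, -0.01, -0.004, 0.002, 0, -1]])

```text
time_s: 12.42
ee_pos: [0.5101, 0.1412, 0.1086]
orientation: [-179.6, 0.2, 90.0]
wrist_force: [-4.3, -2.9, 0.3]
opening: 0.0
```

```bash
python3 z.py n; python3 path.py 118 1
```

```text
12.5167 [0.5100976  0.14119595 0.10862693] [-3.88158856 -4.0136025  -0.010936  ]
psi0 126.06743827300124 r 0.04824293272129309
[[0.023, 0.039, -0.009, -0.004, 0.002, 0.0, -1]]
```

View pics/n_zt.png

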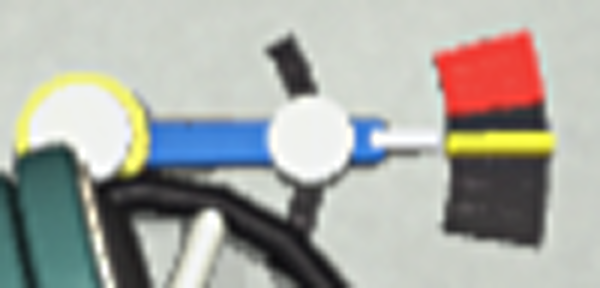

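View pics/n_zs.png

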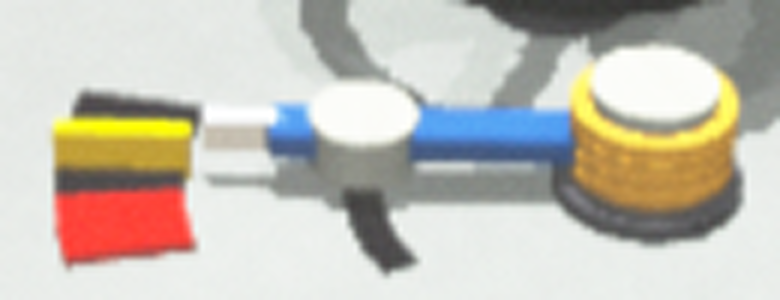

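Request:
apply_moves(moves=[[-0.04, -0.05, 0, 0, 0, 0, -1], [-0.04, -0.05, -0.2, 0, 0, 0, -1], [-0.04, -0.05, -0.5, 0, 0, 0, -1], [-0.04, -0.05, -0.79, 0, 0, 0, -1], [-0.3, 0.2, -0.79, 0, 0, 0, -1], [-0.55, 0.4, -0.79, 0, 0, 0, -1], [-0.8, 0.65, -0.79, 0, 0, 0, -1], [-0.98, 0.9, -0.79, 0, 0, 0, -1], [-0.98, 0.9, -0.79, 0, 0, 0, -1], [-0.98, 0.9, -0.79, 0, 0, 0, -1]])

```text
time_s: 13.35
ee_pos: [0.6497, -0.0102, 0.2263]
orientation: [-179.8, 0.3, 89.8]
wrist_force: [-0.7, -0.0, 0.2]
opening: 0.0003
```

```bash
python3 look.py o wrist; python3 z.py o
```

```text
13.35 [ 0.64966123 -0.01016143  0.22625826] [-179.80246515    0.29887208   89.81551352] [-0.70071129 -0.00646938  0.2160454 ]
13.5 [ 0.64525457 -0.00561775  0.22610831] [-0.80745417  0.50049441 -0.16396547]
```

View pics/o_wrist.png

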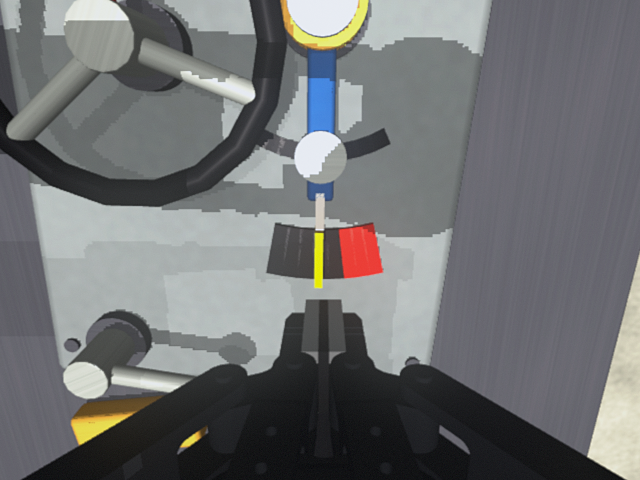

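View pics/o_zs.png

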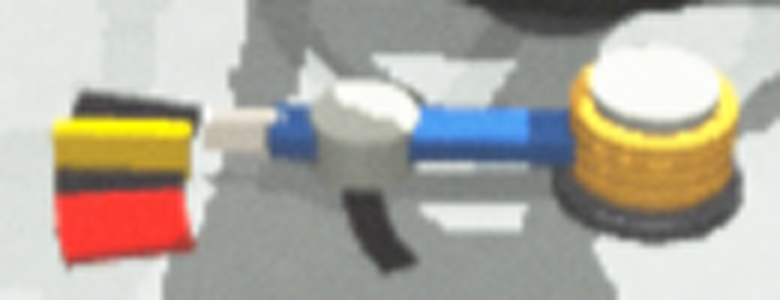

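Excellent view; measure the offset at sub-pixel level from a fresh wrist picture.

```bash
python3 - <<'E'
from h import *
s=state(); im=optics.get_image("wrist"); 
cv2.imwrite("pics/p_z.png",cv2.resize(np.ascontiguousarray(im[120:300,240:400,::-1]),None,fx=3.3,fy=3.3,interpolation=cv2.INTER_CUBIC))
r,g,b=[im[:,:,i].astype(int) for i in range(3)]
Y=(r>150)&(g>150)&(b<80); Y[:215]=0
pts=[]
for v in range(225,295,6):
    u=np.where(Y[v,290:350])[0]
    if len(u): p=wray(s,(u.mean()+290,v),.088); print("y",v,u.min()+290,u.max()+290,p.round(4))
for v in range(190,234,4):
    row=im[v,300:345].astype(int); print(v,[tuple(x) for x in row[10:30:2]])
print(s['ee_pos'],s['orientation'],wray(s,(320,15),.11))
E
```

```text
y 243 322 329 [ 0.6462 -0.0218  0.088 ]
y 249 321 329 [ 0.6458 -0.0263  0.088 ]
y 255 321 329 [ 0.6458 -0.031   0.088 ]
y 261 321 329 [ 0.6458 -0.0356  0.088 ]
y 267 321 329 [ 0.6459 -0.0404  0.088 ]
y 273 321 329 [ 0.6459 -0.0451  0.088 ]
y 279 321 329 [ 0.6459 -0.0499  0.088 ]
y 285 321 328 [ 0.6455 -0.0548  0.088 ]
y 291 321 327 [ 0.6451 -0.0597  0.088 ]
190 [(np.int64(123), np.int64(127), np.int64(127)), (np.int64(123), np.int64(129), np.int64(129)), (np.int64(104), np.int64(109), np.int64(114)), (np.int64(55), np.int64(77), np.int64(119)), (np.int64(61), np.int64(87), np.int64(131)), (np.int64(76), np.int64(98), np.int64(138)), (np.int64(108), np.int64(123), np.int64(146)), (np.int64(133), np.int64(143), np.int64(151)), (np.int64(139), np.int64(148), np.int64(149)), (np.int64(151), np.int64(156), np.int64(151))]
194 [(np.int64(124), np.int64(128), np.int64(129)), (np.int64(125), np.int64(128), np.int64(129)), (np.int64(105), np.int64(110), np.int64(115)), (np.int64(58), np.int64(80), np.int64(122)), (np.int64(63), np.int64(89), np.int64(136)), (np.int64(63), np.int64(91), np.int
[... 3858 characters left out ...]
4(192)), (np.int64(211), np.int64(204), np.int64(192)), (np.int64(211), np.int64(203), np.int64(192))]
230 [(np.int64(186), np.int64(192), np.int64(192)), (np.int64(187), np.int64(192), np.int64(191)), (np.int64(188), np.int64(192), np.int64(193)), (np.int64(189), np.int64(193), np.int64(192)), (np.int64(188), np.int64(192), np.int64(194)), (np.int64(189), np.int64(194), np.int64(195)), (np.int64(188), np.int64(188), np.int64(185)), (np.int64(211), np.int64(203), np.int64(192)), (np.int64(210), np.int64(201), np.int64(191)), (np.int64(210), np.int64(203), np.int64(192))]
[ 0.64525457 -0.00561775  0.22610831] [-1.79552555e+02  1.46338880e-01  8.99745821e+01] [0.64295995 0.12065359 0.11      ]
```

View pics/p_z.png

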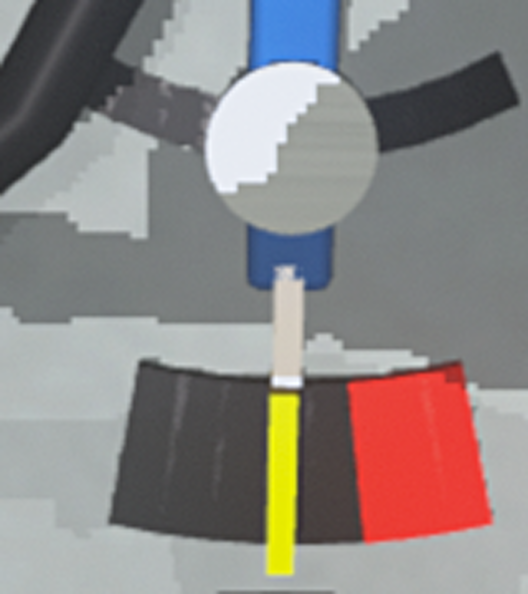

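Request:
apply_moves(moves=[[-0.2, -0.22, 0, 0, 0, 0, -1], [-0.35, -0.44, 0, 0, 0, 0, -1], [-0.51, -0.65, 0, 0, 0, 0, -1], [-0.51, -0.65, 0.2, 0, 0, 0, -1], [-0.51, -0.65, 0.4, 0, 0, 0, -1], [-0.51, -0.65, 0.6, 0, 0, 0, -1], [-0.51, -0.65, 0.79, 0, 0, 0, -1], [-0.51, -0.65, 0.79, 0, 0, 0, -1], [-0.51, -0.65, 0.79, 0, 0, 0, -1]])

```text
time_s: 14.3
ee_pos: [0.5441, -0.0804, 0.1075]
orientation: [-179.3, 0.1, 90.1]
wrist_force: [1.2, -0.1, 1.2]
opening: 0.0
```

```bash
python3 look.py q wrist; cat > path2.py <<'E'
import sys
from h import *
W=np.array([.4853,-.1146]); psi1=float(sys.argv[1]); n=int(sys.argv[2]); r=.060; z=.107
s=state(); p=s['ee_pos']; R=Ro.from_euler('xyz',s['orientation'],degrees=True).as_matrix()
d=p[:2]-W; psi0=np.degrees(np.arctan2(d[1],d[0])); print("psi0",psi0,"r",np.hypot(*d))
rv=Ro.from_matrix(R.T@Ro.from_euler('xyz',[180,0,90],degrees=True).as_matrix()).as_rotvec()/(np.pi/2)
rows=[]
for i in range(1,n+1):
    a=np.radians(psi0+(psi1-psi0)*i/n); t=np.r_[W+r*np.array([np.cos(a),np.sin(a)]),z]
    rows.append([round(float(v),3) for v in np.r_[R.T@(t-p)/.15,rv]]+[-1])
print(rows)
E
python3 path2.py -66 16
```

```text
14.3 [ 0.54414765 -0.0804461   0.10754091] [-1.79325792e+02  9.16571211e-02  9.01099549e+01] [ 1.17153524 -0.0772821   1.24014007]
psi0 28.879774493774843 r 0.06963173929602258
[[-0.068, -0.038, 0.018, -0.005, 0.002, 0.001, -1], [-0.107, -0.024, 0.018, -0.005, 0.002, 0.001, -1], [-0.147, -0.014, 0.018, -0.005, 0.002, 0.001, -1], [-0.188, -0.008, 0.018, -0.005, 0.002, 0.001, -1], [-0.23, -0.007, 0.018, -0.005, 0.002, 0.001, -1], [-0.271, -0.01, 0.018, -0.005, 0.002, 0.001, -1], [-0.312, -0.017, 0.018, -0.005, 0.002, 0.001, -1], [-0.351, -0.028, 0.018, -0.005, 0.002, 0.001, -1], [-0.39, -0.043, 0.018, -0.005, 0.002, 0.001, -1], [-0.427, -0.062, 0.019, -0.005, 0.002, 0.001, -1], [-0.461, -0.085, 0.019, -0.005, 0.002, 0.001, -1], [-0.493, -0.111, 0.019, -0.005, 0.002, 0.001, -1], [-0.522, -0.141, 0.02, -0.005, 0.002, 0.001, -1], [-0.548, -0.173, 0.02, -0.005, 0.002, 0.001, -1], [-0.57, -0.208, 0.02, -0.005, 0.002, 0.001, -1], [-0.589, -0.245, 0.02, -0.005, 0.002, 0.001, -1]]
```

View pics/q_wrist.png

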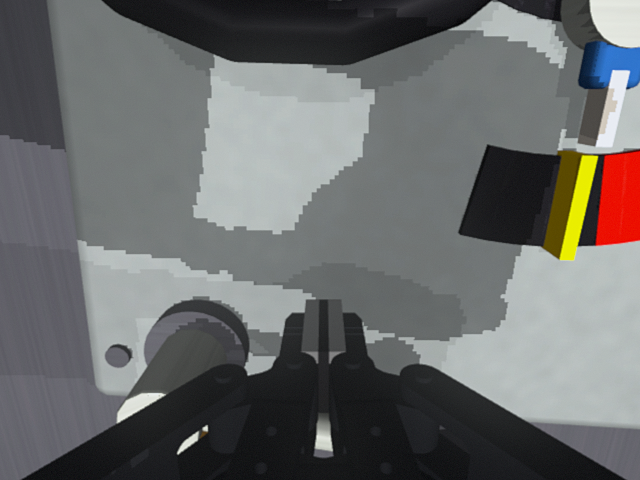

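Request:
apply_moves(moves=[[-0.068, -0.038, 0.01, -0.005, 0.002, 0.001, -1], [-0.107, -0.024, 0.01, -0.005, 0.002, 0.001, -1], [-0.147, -0.014, 0.01, -0.005, 0.002, 0.001, -1], [-0.188, -0.008, 0.01, -0.005, 0.002, 0.001, -1], [-0.23, -0.007, 0.01, -0.005, 0.002, 0.001, -1], [-0.271, -0.01, 0.01, -0.005, 0.002, 0.001, -1], [-0.312, -0.017, 0.01, -0.005, 0.002, 0.001, -1], [-0.351, -0.028, 0.01, -0.005, 0.002, 0.001, -1], [-0.39, -0.043, 0.01, -0.005, 0.002, 0.001, -1], [-0.427, -0.062, 0.01, -0.005, 0.002, 0.001, -1], [-0.461, -0.085, 0.01, -0.005, 0.002, 0.001, -1], [-0.493, -0.111, 0.01, -0.005, 0.002, 0.001, -1], [-0.522, -0.141, 0.01, -0.005, 0.002, 0.001, -1], [-0.548, -0.173, 0.01, -0.005, 0.002, 0.001, -1], [-0.57, -0.208, 0.01, -0.005, 0.002, 0.001, -1], [-0.589, -0.245, 0.01, -0.005, 0.002, 0.001, -1]])

```text
time_s: 15.68
ee_pos: [0.5102, -0.1701, 0.1089]
orientation: [179.9, -0.0, 90.0]
wrist_force: [3.1, 4.3, 1.4]
opening: -0.0
```

```bash
python3 look.py r wrist; python3 path2.py -86 6
```

```text
15.6833 [ 0.51018093 -0.17013477  0.10893265] [ 1.79869796e+02 -9.26987984e-04  8.99995892e+01] [3.14691278 4.26296658 1.3938423 ]
psi0 -67.10951969297378 r 0.06073748235402836
[[-0.003, -0.022, 0.012, 0.0, 0.0, 0.0, -1], [-0.01, -0.043, 0.012, 0.0, 0.0, 0.0, -1], [-0.016, -0.065, 0.012, 0.0, 0.0, 0.0, -1], [-0.021, -0.086, 0.012, 0.0, 0.0, 0.0, -1], [-0.024, -0.108, 0.012, 0.0, 0.0, 0.0, -1], [-0.026, -0.13, 0.012, 0.0, 0.0, 0.0, -1]]
```

View pics/r_wrist.png

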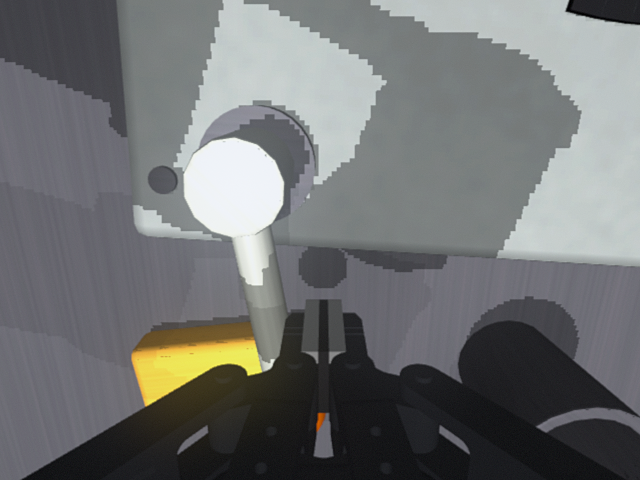

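Request:
apply_moves(moves=[[-0.003, -0.022, 0.012, 0, 0, 0, -1], [-0.01, -0.043, 0.012, 0, 0, 0, -1], [-0.016, -0.065, 0.012, 0, 0, 0, -1], [-0.021, -0.086, 0.012, 0, 0, 0, -1], [-0.024, -0.108, 0.012, 0, 0, 0, -1], [-0.024, -0.118, 0.012, 0, 0, 0, -1], [-0.024, -0.118, 0.012, 0, 0, 0, -1]])

```text
time_s: 16.32
ee_pos: [0.4973, -0.1752, 0.1089]
orientation: [179.2, 0.2, 89.9]
wrist_force: [17.1, 2.1, -3.7]
opening: -0.0003
```

```bash
python3 look.py s wrist scene; python3 path2.py -86 6
```

```text
16.3167 [ 0.49728348 -0.17518399  0.10893052] [179.15490982   0.18323168  89.94634488] [17.0642979   2.08977467 -3.67513646]
psi0 -78.78934171206187 r 0.061769784310619996
[[0.01, -0.011, 0.013, 0.009, 0.002, -0.0, -1], [0.009, -0.019, 0.013, 0.009, 0.002, -0.0, -1], [0.007, -0.027, 0.013, 0.009, 0.002, -0.0, -1], [0.006, -0.036, 0.013, 0.009, 0.002, -0.0, -1], [0.006, -0.044, 0.012, 0.009, 0.002, -0.0, -1], [0.005, -0.052, 0.012, 0.009, 0.002, -0.0, -1]]
```

View pics/s_wrist.png

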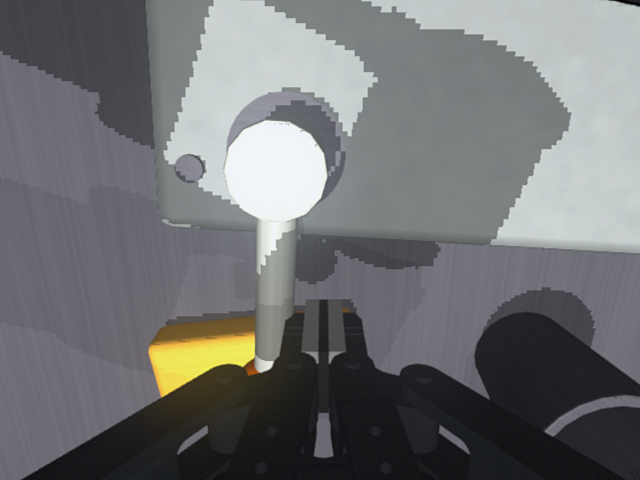

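Request:
apply_moves(moves=[[0, 0.1, 0, 0, 0, 0, -1], [0, 0.2, 0, 0, 0, 0, -1], [0, 0.2, -0.25, 0, 0, 0, -1], [0, 0.2, -0.5, 0, 0, 0, -1], [0, 0.1, -0.75, 0, 0, 0, -1], [0, -0.1, -0.95, 0, 0, 0, -1], [0, -0.3, -0.95, 0, 0, 0, -1], [0, -0.5, -0.95, 0, 0, 0, -1], [0, -0.5, -0.95, 0, 0, 0, -1], [0, -0.5, -0.95, 0, 0, 0, -1]])

```text
time_s: 17.25
ee_pos: [0.4177, -0.1748, 0.2492]
orientation: [179.3, 0.2, 89.9]
wrist_force: [-0.0, -1.3, -0.3]
opening: 0.0001
```

```bash
python3 look.py t wrist scene top; python3 z.py t
```

```text
17.25 [ 0.41774351 -0.17475994  0.24923824] [179.32872265   0.20316079  89.89180397] [-0.02113157 -1.28151756 -0.29544146]
17.5 [ 0.4206872  -0.17474491  0.24979311] [ 0.13408662  0.21119747 -0.62198982]
```

View pics/t_top.png

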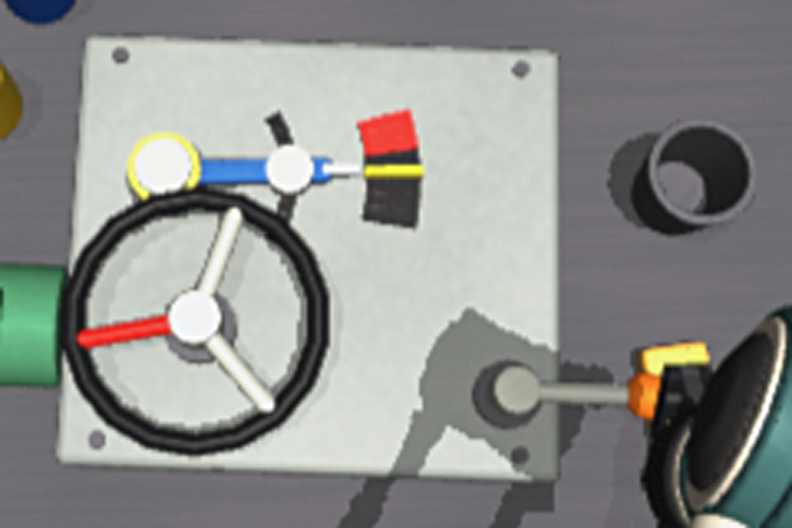

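View pics/t_scene.png

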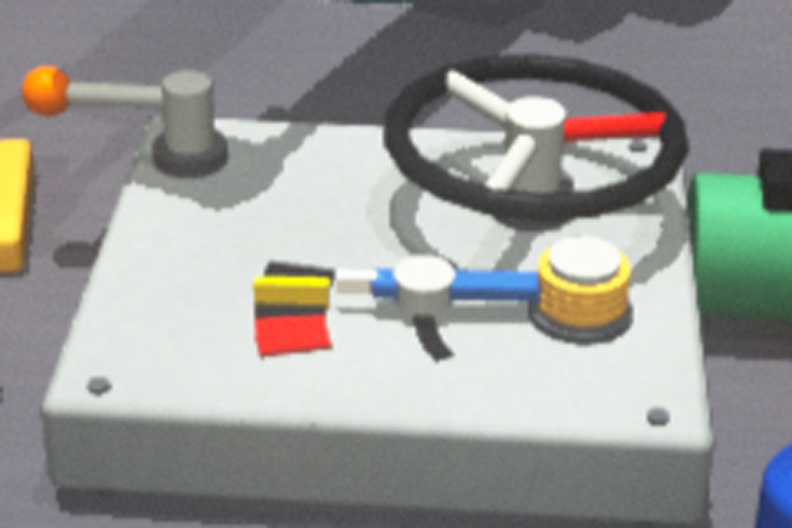

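View pics/t_zs.png

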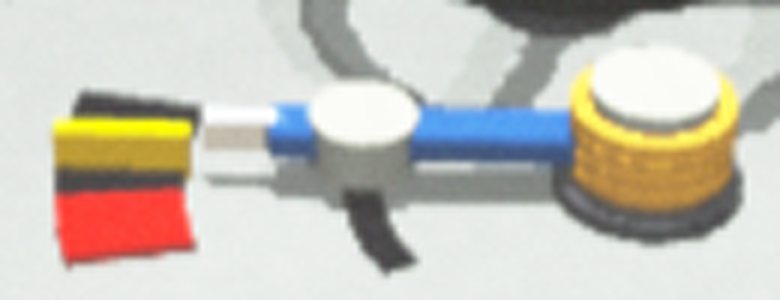

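View pics/t_wrist.png

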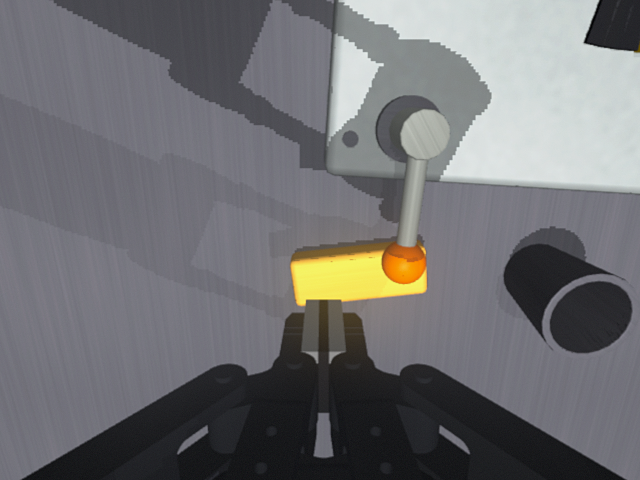

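```bash
python3 -c "
from bench import arm;print(arm.sign_off())"
```

```text
the job is handed in; nothing more can be done
None
```

The job is done and handed in at 17.5 s of the 64 s. The lever is locked again, the pointer sits on the yellow line, and the arm is clear of everything.

- **Freeing:** I pushed the lock lever over with shut fingers on its bar until it met its stop at about 24 N. From the pictures it swung 84.5°, against the 83.1° stated.
- **Tensioning:** I turned the wheel clockwise by its red spoke, in steps and without any reverse. The pointer never came near the red zone.
- **Alignment:** A close wrist picture taken with the fingers off the wheel put the pointer about 0.6 mm past the line's centre, toward the red; the line is 6 mm wide. The "top" and "scene" cameras disagreed by 1 to 2 mm during the approach (one read about 1.5 mm short where the other read 0.3 mm), so I relied on the wrist picture.
- **Locking:** I pushed the lever back to its stop at about 17 N. In the last "scene" picture the knob stands at the same pixel as at the start.
- **Last pictures:** After locking, the pointer had not moved. The crucible and ingot look unmoved. The oil bottle was only at the edge of the last views, but the arm came nowhere near it.

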